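# Close the incense box by tucking its lid beneath the lip

### The arm

A 6-joint arm with a two-finger parallel gripper is mounted at the origin on the work surface. World frame = base frame: x ahead of the robot, y to its left, z up, the work surface at z = 0. Lengths are in m, angles in rad, forces in N, time in s.
With the tool pointing down it reaches from about 0.3 to 0.875 m from the base axis. Payload 6.4 kg.
Tool frame: the origin (TCP) lies between the finger pads; the fingertips stand 11 mm ahead of it and the grasp point (between the pads) lies 8 mm behind it (ctrl.tcp_to_tips is the y of the fingertips in the tool frame, in m); y points along the fingers, x is the direction in which the jaws open and shut, and the axes are right-handed (so a half turn about y gives the same grasp; the last joint's range is limited). The gripper opens to 85 mm and grips with 20 to 120 N. Pads are 22 mm wide; open, the fingers measure 114 mm over their backs; the gripper's body (76 mm by 85 mm) begins 54 mm behind the grasp point. The pads swing forward as they close: fully open they stand 13 mm farther back than shut.
Start: joints at [-1.41, 0.181, 1.607, -0, 1.354, -0.206], TCP at [0.206, -0.537, 0.242] pointing down, gripper open.
Joint ranges: [-2.99, 2.99], [-0.89, 2.07], [0.3, 2.58], [-1.14, 4.28], [0, 2.63], [-3.12, 3.12]. Speed limits (rad/s): [2.57, 2.57, 3.01, 3.14, 3.14, 3.14].

### API

Orientations are given as a unit quaternion [w, x, y, z].
In Python, from bench import ctrl gives the robot as it stands.
- The arm moves only by the tool apply_moves, never from a script. Its argument "plan" is text: rows parted by semicolons, each of 7 numbers parted by spaces: the shift along the tool's x, y, z each as a share of 0.05 m, from -1 to 1, then the turn, a rotation vector about the tool's x, y, z each as a share of 0.12 rad, from -1 to 1, then the opening, from 0 (shut) to 1 (fully open). In form: dx dy dz wx wy wz claw; .... A call has exactly 5 rows; each row shifts and turns the commanded pose from where the row before left it, along the tool's axes as they then stand; what a row does not reach is not made up. A row lasts 1/10 s, in which the tool goes at most 50 mm and 8.59 degrees, less where a joint would pass 70% of its speed; a pose out of reach is approached as far as the arm can. A call with a number of a shift or a turn outside -1 to 1 is refused whole. A call with a gripper value outside its range is refused whole. The fingers move at their own pace and stop on an object; the grip force is fixed at half the most. Time passes only in rows, so rows that do not move let the fingers close, or fill a call up. It gives the time, the measured TCP pose, the force and the opening at its end, in the units of the state.
- ctrl.get_obs(): the state, without advancing time (a new reading comes with each control period).
- ctrl.camera(name): name is "side" or "top" or "wrist"; returns the picture (480x640x3 uint8, red, green, blue); there is no depth.
- ctrl.get_calibration(name): a dict with "intrinsics" (3x3 intrinsics, pixels), "k1" (the pictures are not rectified: a ray, as slopes to the right and down, at radius r is drawn at 1 + k1 r^2 times it, then the intrinsics apply), "R" (3x3) and "t" (3): a world point X has camera coordinates R X + t. Camera axes: x right, y down, z forward; pixel columns grow to the right and rows downward; lengths in m; the calibration is good to about 2 mm. A picture is of the moment at which its call begins: read the wrist's pose just before it. get_calibration takes no time and is no camera call; for the wrist camera it gives the pose at the moment of the call.
- ctrl.hand_in(): hands the job in, once; it reports no verdict.
Trained networks look in the newest picture that a camera, given by its name, has taken for a name from the list of things; names that differ only in an ending like _2 or _b are one class to them, and where a whole thing is asked for, a point or a joint stands for the part that bears it (a point fixed in the world has none). Each returns a list of dicts, best first, with "score" (0 to 1); they miss things now and then, are a little off and sometimes report something else, mostly with a low value. They report only what shows in the picture. A call takes as long as a camera call.
- ctrl.recognise(camera, target): "point" ([x, y, z] in m, in world coordinates, good to about 4 mm: the middle of the surface that is visible of it).
The state is a dict: "time_s": time; "q": joint angles; "dq": joint speeds; "joint_efforts": joint torques, N m; "eef_pos": TCP position; "eef_rot": TCP orientation; "wrist_force": force on the tool from outside, world axes, zero at the start; "torque": the same for the moment, N m; "opening": opening from 0.0 (shut) to 1.0 (fully open).
Only numpy, scipy, OpenCV 4.12 (cv2) and the standard library are available. Lean on these libraries where they do the work, as an engineer would, in place of code of your own. Each camera call takes 0.05 s, during which the arm holds its last target.

### The job

Close the marble incense box with your fingertips: push the raised wooden lid over until it lies flat, then, keeping it pressed down, push it along by its ridge so that its free edge slides well home beneath the brass lip and the lid stays shut when you let go. Nothing is to be picked up: leave the box standing where it is and do not disturb the things around it.

Things in the scene. Friction and masses are not known exactly. Their poses are not given: they have to be found in the camera images.
- box: loose white marble incense box, 2 kg, 150 (along its x) x 110 (along its y) mm, standing on the table and open at the top. Origin: centre of its underside; z up. Its x axis points from the hinge end to the lip end. The side walls are 52 mm tall; the end wall at x = +72 mm is 67 mm tall and carries the fixed brass lip, a 4 mm plate that overhangs inwards from that wall. Not more than some 8 N may be pushed sideways on the box before it slides.
- lip_edge (a point): middle of the lower inner edge of the brass lip, at (57, 0, 63) mm in the box's frame. The lip runs from here to x = 75 mm across the full width (110 mm); it is 4 mm thick (top at z = 67 mm). The lid's free edge belongs beneath it.
- lid (a joint): angle of the flat wooden lid on its hinge pins, rad. 0 = lying flat over the box; 1.57 = upright; at most 2.1 (leaning away from the lip). A weak spring (0.07 N m/rad, at rest at 1.75 rad) and a little friction (0.03 N m): it stays near where it starts, needs up to 0.15 N m to fold flat, and springs up again when let go unless its edge is under the lip; under the lip it rests against the lip's underside at about 0.03 rad.
- pins (a joint): how far the lid and its hinge pins have slid along their slots towards the lip, m: 0 = back, 0.016 = fully forward (stop). Stays where it is left; needs about 5 N to slide. With the lid flat and the pins at 0 the free edge stands 7 mm short of the lip (so it can be folded down past it); fully forward it reaches 9 mm beneath the lip. If the pins are forward too soon the lid lands on top of the lip.
- lid_hinge (a point): the hinge axis (middle of the pins), at (-66 + slide, 0, 53) mm in the box's frame; the axis runs along the box's y. The lid is a 6 mm thick board, 98 mm wide along the axis, and reaches from 8 to 116 mm from the axis. Lying flat its underside is at z = 53 mm and its upper (outer) face at z = 59 mm in the box's frame, 4 mm below the lip.
- lid_edge (a point): middle of the lid's free edge (half-way through its thickness), 116 mm from the hinge axis.
- lid_ridge (a point): middle of the top of the thumb ridge on the lid's upper (outer) face: a wooden bar 8 mm high, 70 mm long (along the hinge axis) and 8 mm wide, its middle 88 mm from the hinge axis. Pushing on its hinge-side flank slides the lid towards the lip.
- bell: small brass hand bell, 54 mm wide, 88 mm tall, standing beside the box; a loose bystander, to be left alone. Origin: centre of its underside.
- diya: small terracotta lamp bowl, 64 mm wide, 24 mm tall, standing beside the box; a loose bystander, to be left alone. Origin: centre of its underside.
- matchbox: plain cardboard matchbox, 36 x 55 x 15 mm, lying beyond the box's lip end; a loose bystander, to be left alone. Origin: centre of its underside.
- pot: round yellow pot, 92 mm wide, 90 mm tall, further from the box, towards the far edge or the side of the table; a loose bystander, to be left alone. Origin: centre of its underside.
- jar: amber jar with a white cap, 68 mm wide, 85 mm tall, further from the box, towards the far edge or the side of the table; a loose bystander, to be left alone. Origin: centre of its underside.
- tumbler: open steel tumbler, 72 mm wide, 90 mm tall, further from the box, towards the far edge or the side of the table; a loose bystander, to be left alone. Origin: centre of its underside.
- apple: red apple, 74 mm wide, 78 mm tall, to the right; a loose bystander, to be left alone. Origin: centre of its underside.

How it is judged:
At the end, for the whole second after the job is handed in: The lid lies flat (hinge below 0.07 rad) and is slid at least 11 of its 16 mm towards the lip, so that its free edge is held beneath the lip by itself; it is at rest, and the box stands upright within 30 mm of where it was (value of joint lid below 0.07 rad and value of joint pins above 0.011 m and height (world z) of lid_edge below 0.067 m and velocity of joint lid between -0.1 and 0.1 rad/s and distance of box from where it was at the start of the episode below 0.03 m and angle between box's own z axis and vertical below 0.05 rad and linear speed of box below 0.02 m/s); the robot touches nothing.
It fails at once if the box is lifted or tipped (10 mm or 0.12 rad) (height (world z) of box above 0.01 m or angle between box's own z axis and vertical above 0.12 rad).
It fails at once if the box is pushed more than 40 mm from its place (distance of box from where it was at the start of the episode above 0.04 m).
It fails at once if a bystander is lifted, carried, knocked over or moved by more than 25 mm (distance of any of bell, diya, matchbox, pot, jar, tumbler, apple from where it was at the start of the episode above 0.025 m or angle between any of bell, diya, matchbox, pot, jar, tumbler, apple's own z axis and vertical above 0.5 rad).
It also fails if it takes over 40 s, if anything falls off the work surface, if the arm or the gripper's body presses on something with over 40 N, if the wrist force passes 120 N, or if a joint passes its speed limit or range.

## Working session

There is one attempt and no reset: what is moved stays moved. The work goes in short steps, Python scripts to look and compute and a tool call to move; the robot and the scene stay as the last step left them, time stands still between calls to the robot, and variables do not carry over. Pictures are saved under pics/ and viewed, and the job is handed in when it is done.

Besides the shell and the picture viewer there is one more tool, called after "Request:" as name(argument=value, ...) on one line, values as JSON. apply_moves: Moves the arm, as the interface text tells. Shift numbers are shares of 0.05 m and turn numbers shares of 0.12 rad, none past 1 either way. Its arguments: {"type":"object","properties":{"plan":{"type":"string"}},"required":["plan"]}

```bash
ls; mkdir -p pics
python3 - <<'E'
from bench import ctrl
import cv2
o=ctrl.get_obs(); print(o)
print(ctrl.tcp_to_tips)
for n in ["side","top","wrist"]:
    im=ctrl.camera(n); cv2.imwrite(f"pics/{n}0.png",im[:,:,::-1])
    for t in ["box","lip_edge","lid_hinge","lid_edge","lid_ridge","bell","diya","matchbox"]:
        r=ctrl.recognise(n,t); print(n,t,[(x["score"],x["point"]) for x in r[:2]])
print(ctrl.get_obs()["time_s"])
E
```

```text
pics
{'time_s': 0.0, 'q': array([-1.41028383e+00,  1.81543661e-01,  1.60805108e+00,  4.82071052e-05,
        1.35375684e+00, -2.06314916e-01]), 'dq': array([-0.00054319, -0.00043303, -0.00123403,  0.00106438, -0.00022205,
       -0.0020736 ]), 'joint_efforts': array([-9.51723741e-04, -4.44870186e+01, -3.51336551e+01, -3.81263417e-04,
        9.23115673e-03,  1.00215533e-05]), 'eef_pos': array([ 0.20616117, -0.53619298,  0.24136183]), 'eef_rot': array([ 0.58326581, -0.58234345,  0.40084026, -0.40000523]), 'wrist_force': array([-0.48540353, -0.17587814,  0.25802611]), 'torque': array([-0.02096774, -0.0207596 , -0.0496824 ]), 'opening': 0.9967686788409936}
0.011
side box [(0.73, [0.531, 0.0188, 0.0519])]
side lip_edge [(0.63, [0.5347, 0.024, 0.0532])]
side lid_hinge [(0.56, [0.5544, 0.004, 0.1173]), (0.34, [0.4289, 0.0345, 0.0127])]
side lid_edge [(0.69, [0.5514, 0.007, 0.1177]), (0.39, [0.6292, 0.1081, 0.0311])]
side lid_ridge [(0.71, [0.5539, 0.0068, 0.1196])]
side bell [(0.67, [0.6284, 0.1066, 0.0322]), (0.54, [0.7485, 0.0256, 0.0587])]
side diya [(0.58, [0.4306, 0.0348, 0.0121])]
side matchbox [(0.86, [0.4928, 0.1895, 0.0148])]
top box [(0.76, [0.5296, 0.0689, 0.0111]), (0.72, [0.5563, 0.0012, 0.1681])]
top lip_edge [(0.55, [0.5302, 0.07, 0.0108])]
top lid_hinge [(0.81, [0.5521, -0.0004, 0.1676])]
top lid_edge [(0.51, [0.5555, 0.0026, 0.1676])]
top lid_ridge [(0.62, [0.5511, -0.0035, 0.1684]), (0.34, [0.6637, 0.3632, 0.0708])]
top bell [(0.76, [0.6296, 0.0917, 0.0328])]
top diya [(0.92, [0.4209, 0.0456, 0.015])]
top matchbox [(0.79, [0.4915, 0.1842, 0.0148])]
wrist box []
wrist lip_edge []
wrist lid_hinge []
wrist lid_edge []
wrist lid_ridge []
wrist bell []
wrist diya []
wrist matchbox []
1.35
```

View pics/side0.png

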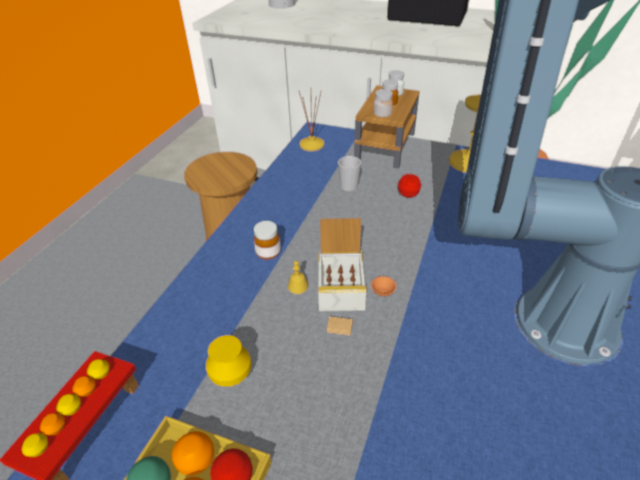

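View pics/top0.png

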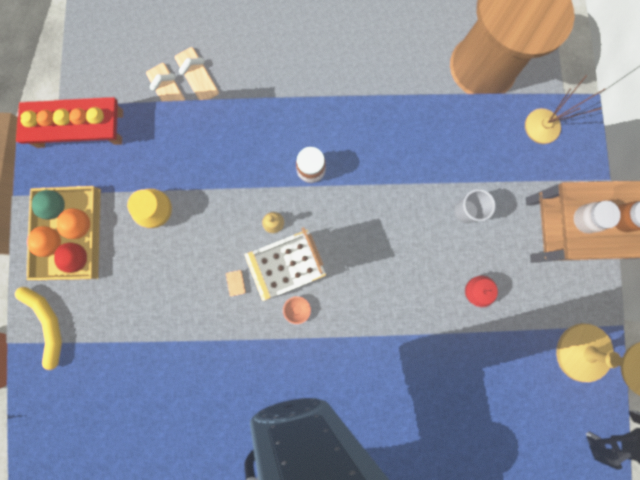

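Run:
```python
from bench import ctrl
for n in ["side","top","wrist"]:
    c=ctrl.get_calibration(n); print(n,c); print(-c["R"].T@c["t"])
```

```text
side {'intrinsics': array([[464.27154174,   0.        , 324.60160887],
       [  0.        , 464.27154174, 243.76191293],
       [  0.        ,   0.        ,   1.        ]]), 'k1': -0.005243314182528839, 'R': array([[-0.93924272, -0.34280466, -0.01755236],
       [-0.21513684,  0.62775256, -0.74809282],
       [ 0.26746824, -0.69886457, -0.66336193]]), 't': array([0.56033596, 0.18157629, 1.07394535])}
[0.27810894 0.82864316 0.8580856 ]
top {'intrinsics': array([[442.21873734,   0.        , 321.83523626],
       [  0.        , 442.21873734, 235.82103916],
       [  0.        ,   0.        ,   1.        ]]), 'k1': -0.07022708546354782, 'R': array([[-0.02944751, -0.99954032,  0.00720996],
       [-0.99398779,  0.02852141, -0.10571091],
       [ 0.10545668, -0.01027953, -0.99437077]]), 't': array([-6.72985643e-04,  5.94824727e-01,  9.89851878e-01])}
[ 0.48684221 -0.0074627   1.04716409]
wrist {'intrinsics': array([[341.89893028,   0.        , 316.03717339],
       [  0.        , 341.89893028, 238.48403085],
       [  0.        ,   0.        ,   1.        ]]), 'k1': -0.057830427161565674, 'R': array([[ 3.58940774e-01, -9.33360323e-01, -1.71008134e-04],
       [-8.99991196e-01, -3.46156607e-01,  2.64936693e-01],
       [-2.47340592e-01, -9.49426756e-02, -9.64265793e-01]]), 't': array([-0.57442412, -0.03438517,  0.37727103])}
[ 0.26855233 -0.51222821  0.37280121]
```

Run:
```python
import cv2
a=cv2.imread("pics/top0.png")[200:340,210:360]; cv2.imwrite("pics/topz.png",cv2.resize(a,(750,600*700//600*600//700),interpolation=cv2.INTER_CUBIC) if 0 else cv2.resize(a,None,fx=4.2,fy=4.2,interpolation=cv2.INTER_CUBIC))
a=cv2.imread("pics/side0.png")[210:340,270:410]; cv2.imwrite("pics/sidez.png",cv2.resize(a,None,fx=4.5,fy=4.5,interpolation=cv2.INTER_CUBIC))
```

```text
(no output)
```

View pics/topz.png

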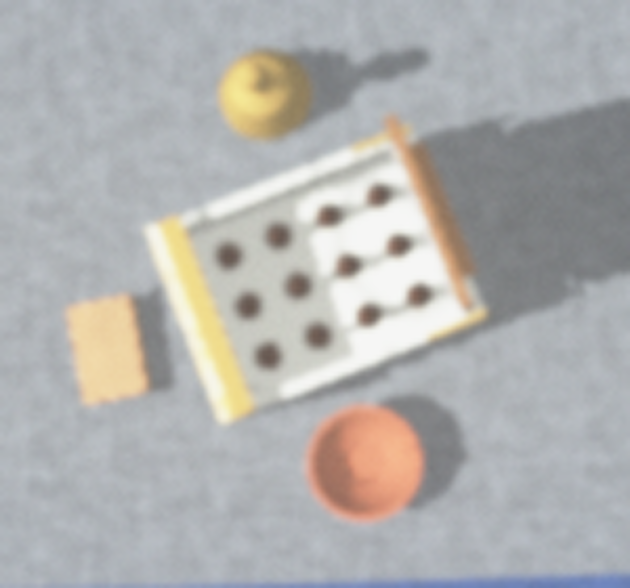

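View pics/sidez.png

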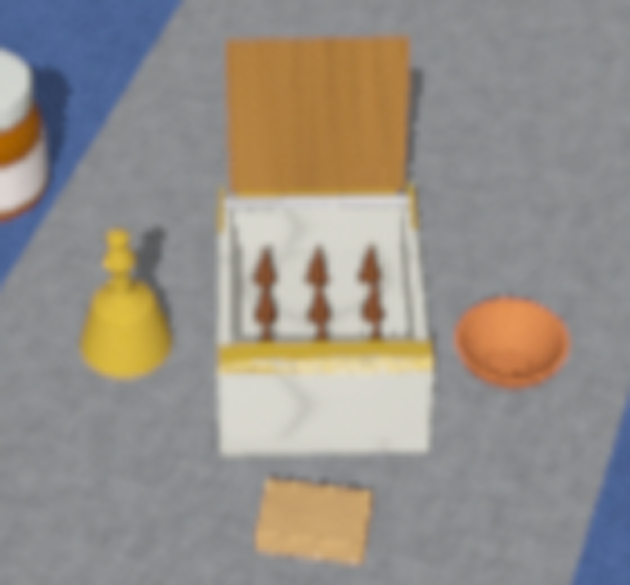

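```bash
cat > h.py <<'E'
import numpy as np
from bench import ctrl
from scipy.optimize import least_squares
def proj(n,X,c=None):
    c=c or ctrl.get_calibration(n); p=c["R"]@np.asarray(X)+c["t"]; s=p[:2]/p[2]
    s=s*(1+c["k1"]*(s@s)); K=c["intrinsics"]; return np.array([K[0,0]*s[0]+K[0,2],K[1,1]*s[1]+K[1,2]])
def b2w(p,X):
    x,y,a=p[:3]; c,s=np.cos(a),np.sin(a); return np.array([x+c*X[0]-s*X[1],y+s*X[0]+c*X[1],X[2]])
def lid(th,r,y,h,slide=0): # h height over underside
    return np.array([-.066+slide+r*np.cos(th)-h*np.sin(th),y,.053+r*np.sin(th)+h*np.cos(th)])
E
python3 - <<'E'
from h import *
T=lambda u,v:np.array([u/4.2+210,v/4.2+200]); S=lambda u,v:np.array([u/4.5+270,v/4.5+210])
ob=[("top",T(148,228),(.075,-.055,.067)),("top",T(222,422),(.075,.055,.067)),("top",T(180,217),(.057,-.055,.067)),("top",T(253,405),(.057,.055,.067)),("top",T(487,312),(-.075,.055,.055)),
("side",S(221,453),(.075,-.055,0)),("side",S(428,453),(.075,.055,0))]
lo=[("top",T(390,118),-.049),("top",T(467,303),.049),("side",S(228,40),-.049),("side",S(408,38),.049)]
C={n:ctrl.get_calibration(n) for n in("top","side")}
def f(p):
    r=[proj(n,b2w(p,X),C[n])-q for n,q,X in ob]
    r+=[proj(n,b2w(p,lid(p[3],.116,y,.0)),C[n])-q for n,q,y in lo]
    return np.concatenate(r)
s=least_squares(f,[.53,.05,1.9,1.6],loss="soft_l1"); p=s.x
print(p,np.round(f(p).reshape(-1,2),1)); np.save("box.npy",p)
print("ridge",b2w(p,lid(p[3],.088,0,.014)),"edge",b2w(p,lid(p[3],.116,0,.003)),"hinge",b2w(p,(-.066,0,.053)))
print(ctrl.get_obs()["eef_pos"])
E
```

```text
[0.52917764 0.06515732 1.92825452 1.56181654] [[-0.4  0. ]
 [ 0.   0.1]
 [-0.5 -0.4]
 [ 0.3  1. ]
 [ 0.   0.6]
 [-0.1 -0.5]
 [-0.3 -1.3]
 [-0.3 -0.6]
 [-0.1  0.9]
 [-0.9 -0.3]
 [ 0.2 -0.6]]
ridge [ 0.55689249 -0.00904503  0.14112217] edge [0.55295583 0.00149478 0.16902226] hinge [0.55227065 0.00332923 0.053     ]
[ 0.20621314 -0.53677153  0.24228875]
```

```bash
cat >> h.py <<'E'
from scipy.spatial.transform import Rotation as Ro
def tool():
    o=ctrl.get_obs(); w,x,y,z=o["eef_rot"]; return o,Ro.from_quat([x,y,z,w]).as_matrix()
def st():
    o,R=tool(); p=np.load("box.npy"); c,s=np.cos(p[2]),np.sin(p[2]); tip=o["eef_pos"]+.011*R[:,1]
    d=tip[:2]-p[:2]; B=np.array([[c,s,0],[-s,c,0],[0,0,1]])
    print("t",round(o["time_s"],2),"open",round(o["opening"],2),"tip box mm",np.round(1e3*np.r_[B[:2,:2]@d,tip[2]],1),"F box",np.round(B@o["wrist_force"],1),"q",np.round(o["q"],2))
    print("tool axes in box (cols)\n",np.round(B@R,3)); return o,R,B
def plan(tgt,zdir=None):
    """tgt tip in box mm; required shift in tool axes (shares) and rotvec shares to align tool x with +-box y or given"""
    o,R,B=st(); p=np.load("box.npy"); w=b2w(p,np.array(tgt)/1e3); tip=o["eef_pos"]+.011*R[:,1]
    print("shift shares",np.round(R.T@(w-tip)/.05,2))
E
python3 - <<'E'
from h import *
o,R,B=st(); print(np.round(R,3))
# desired options: tool y=-z, tool x=±box y or ±box x
for nm,x in (("+x",[1,0,0]),("-x",[-1,0,0]),("+y",[0,1,0]),("-y",[0,-1,0])):
    y=np.array([0,0,-1.]);z=np.cross(x,y);D=B.T@np.c_[x,y,z]
    print(nm,Ro.from_matrix(R.T@D).as_rotvec()/.12, Ro.from_matrix(R.T@D).as_rotvec())
plan([-60,0,180]); 
p=np.load("box.npy");print(b2w(p,(-.06,0,.18)))
E
```

```text
t 1.35 open 1.0 tip box mm [-450.9  513.2  231.3] F box [ 0.4 -0.  -0.2] q [-1.41  0.18  1.61  0.    1.35 -0.21]
tool axes in box (cols)
 [[-1.     0.     0.009]
 [-0.009 -0.    -1.   ]
 [-0.    -1.     0.   ]]
[[ 0.359  0.     0.933]
 [-0.933  0.     0.359]
 [-0.    -1.     0.   ]]
+x [-5.06710027e-05 -2.61022994e+01  5.50083249e-05] [-6.08052032e-06 -3.13227592e+00  6.60099899e-06]
-x [-3.51232959e-05  7.76394141e-02 -3.23538777e-05] [-4.21479551e-06  9.31672969e-03 -3.88246533e-06]
+y [-2.17786733e-06  1.31676088e+01 -5.30639740e-05] [-2.61344080e-07  1.58011306e+00 -6.36767688e-06]
-y [-5.29290607e-05 -1.30123300e+01  2.17233018e-06] [-6.35148728e-06 -1.56147960e+00  2.60679621e-07]
t 1.35 open 1.0 tip box mm [-450.9  513.2  231.3] F box [ 0.4 -0.  -0.2] q [-1.41  0.18  1.61  0.    1.35 -0.21]
tool axes in box (cols)
 [[-1.     0.     0.009]
 [-0.009 -0.    -1.   ]
 [-0.    -1.     0.   ]]
shift shares [-7.72  1.03 10.34]
[0.55017129 0.00894997 0.18      ]
```

Request:
apply_moves(plan="-0.43 0 0.68 0 0 0 0; -0.43 0 0.68 0 0 0 0; -0.43 0 0.68 0 0 0 0; -0.43 0 0.68 0 0 0 0; -0.43 0 0.68 0 0 0 0")

```text
time_s: 1.85
eef_pos: [0.3271, -0.3741, 0.2424]
eef_rot: [-0.583, 0.583, -0.4, 0.401]
wrist_force: [0.1, -0.2, -0.0]
opening: 0.145
```

Request:
apply_moves(plan="-0.43 0 0.68 0 0 0 0; -0.43 0 0.68 0 0 0 0; -0.43 0 0.68 0 0 0 0; -0.43 0 0.68 0 0 0 0; -0.43 0 0.68 0 0 0 0")

```text
time_s: 2.35
eef_pos: [0.4474, -0.2127, 0.2426]
eef_rot: [-0.583, 0.583, -0.4, 0.401]
wrist_force: [0.0, -0.4, 0.7]
opening: 0.004
```

Request:
apply_moves(plan="-0.4 0 0.68 0 0 0 0; -0.4 0 0.68 0 0 0 0; -0.4 0 0.68 0 0 0 0; -0.3 0 0.68 0 0 0 0; 0 0 0.4 0 0 0 0")

```text
time_s: 2.85
eef_pos: [0.5665, -0.0852, 0.2424]
eef_rot: [0.584, -0.583, 0.4, -0.4]
wrist_force: [-0.2, -0.6, -0.3]
opening: -0.001
```

Run:
```python
from h import *
import cv2
plan([-130,0,125])
for n in("top","side","wrist"): cv2.imwrite(f"pics/{n}1.png",ctrl.camera(n)[:,:,::-1])
```

```text
t 2.85 open -0.0 tip box mm [-153.9   17.7  231.4] F box [-0.5  0.4 -0.3] q [-0.36  0.18  1.61  0.    1.35  0.84]
tool axes in box (cols)
 [[-1.     0.001  0.012]
 [-0.012 -0.001 -1.   ]
 [-0.001 -1.     0.001]]
shift shares [-0.47  2.13  0.36]
```

Run:
```python
import cv2,numpy as np
a=cv2.imread("pics/side1.png")[150:340,250:440]; b=cv2.imread("pics/wrist1.png")
a=cv2.resize(a,(400,400),interpolation=cv2.INTER_CUBIC); b=cv2.resize(b,(400,300)); b=cv2.copyMakeBorder(b,0,100,0,0,0)
cv2.imwrite("pics/m1.png",np.hstack([a,b]))
```

```text
(no output)
```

View pics/m1.png

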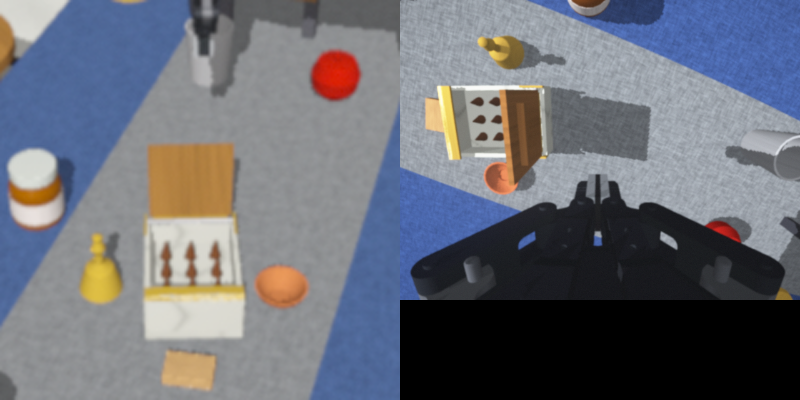

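Run:
```python
import cv2,numpy as np
a=cv2.imread("pics/side1.png")[60:220,290:450]
a=cv2.resize(a,(600,600),interpolation=cv2.INTER_CUBIC)
from h import *
o,R,B=st();
for d in (0.011,-.008,-.06): print(d,(proj("side",o["eef_pos"]+d*R[:,1])-[290,60])*600/160)
cv2.imwrite("pics/g1.png",a)
b=cv2.imread("pics/wrist1.png")[270:480,180:460];cv2.imwrite("pics/w1.png",cv2.resize(b,None,fx=2.8,fy=2.8))
```

```text
t 3.0 open 0.0 tip box mm [-155.8   19.3  231. ] F box [ 0.3 -0.2  0. ] q [-0.36  0.18  1.61 -0.    1.35  0.84]
tool axes in box (cols)
 [[-1.     0.     0.011]
 [-0.011  0.001 -1.   ]
 [-0.    -1.    -0.001]]
0.011 [214.33294356 431.21782659]
-0.008 [214.74824497 406.24071659]
-0.06 [215.9330099  334.92896034]
```

View pics/g1.png

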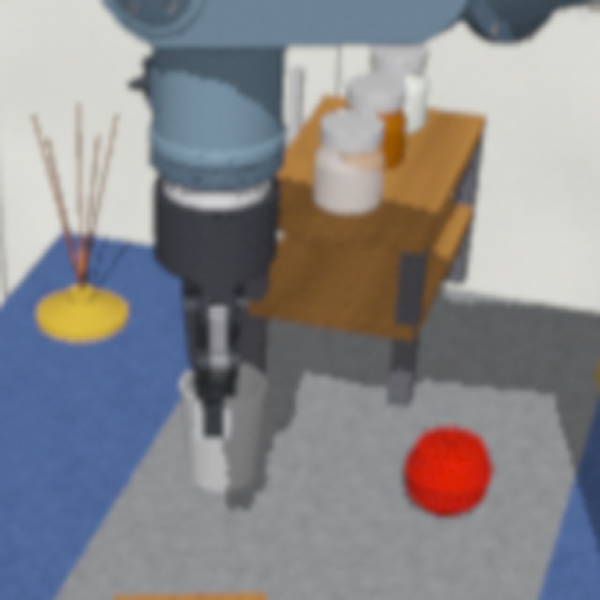

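View pics/w1.png

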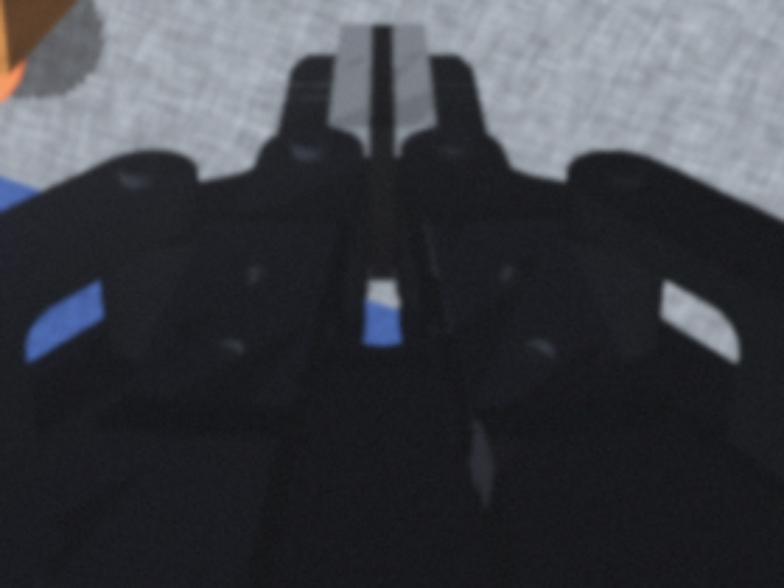

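Request:
apply_moves(plan="0 0 0 0 1 0 0; 0 0 0 0 1 0 0; 0 0 0 0 1 0 0; 0 0 0 0 1 0 0; 0 0 0 0 1 0 0")

```text
time_s: 3.5
eef_pos: [0.5642, -0.0892, 0.2423]
eef_rot: [0.436, -0.437, 0.556, -0.556]
wrist_force: [0.8, -0.9, -0.2]
opening: 0.001
```

Request:
apply_moves(plan="0 0 0 0 1 0 0; 0 0 0 0 1 0 0; 0 0 0 0 1 0 0; 0 0 0 0 1 0 0; 0 0 0 0 1 0 0")

```text
time_s: 4.0
eef_pos: [0.5642, -0.0892, 0.2423]
eef_rot: [0.253, -0.253, 0.66, -0.66]
wrist_force: [-0.9, 0.0, -0.9]
opening: 0.002
```

Request:
apply_moves(plan="0 0 0 0 1 0 0; 0 0 0 0 1 0 0; 0 0 0 0 1 0 0; 0 0 0 0 0.17 0 0; 0 0 0 0 0 0 0")

```text
time_s: 4.5
eef_pos: [0.5646, -0.0889, 0.2423]
eef_rot: [-0.126, 0.126, -0.696, 0.696]
wrist_force: [-0.1, 0.4, -0.3]
opening: -0.002
```

Run:
```python
from h import *
plan([-100,0,131])
```

```text
t 4.5 open -0.0 tip box mm [-156.7   20.7  231.3] F box [ 0.4 -0.1 -0.3] q [-0.36  0.17  1.62 -0.    1.35  2.42]
tool axes in box (cols)
 [[-0.001 -0.    -1.   ]
 [ 1.     0.    -0.001]
 [ 0.    -1.     0.   ]]
shift shares [-0.42  2.01 -1.13]
```

Request:
apply_moves(plan="-0.1 0.5 -0.2 0 0 0 0; -0.1 0.6 -0.2 0 0 0 0; -0.1 0.6 -0.2 0 0 0 0; -0.1 0.43 -0.2 0 0 0 0; 0 0 0 0 0 0 0")

```text
time_s: 5.0
eef_pos: [0.5671, -0.0422, 0.1322]
eef_rot: [0.124, -0.129, 0.697, -0.694]
wrist_force: [-1.5, -0.5, 0.0]
opening: 0.002
```

Run:
```python
from h import *
import cv2
plan([-100,0,125])
for n in("side","wrist"): cv2.imwrite(f"pics/{n}2.png",ctrl.camera(n)[:,:,::-1])
a=cv2.imread("pics/side2.png")[150:340,250:440]; b=cv2.imread("pics/wrist2.png")
a=cv2.resize(a,(400,400),interpolation=cv2.INTER_CUBIC); b=cv2.resize(b,(400,300)); b=cv2.copyMakeBorder(b,0,100,0,0,0)
cv2.imwrite("pics/m2.png",np.hstack([a,b]))
```

```text
t 5.0 open 0.0 tip box mm [-113.8    2.1  121.2] F box [0.1 1.5 0. ] q [-0.28  0.29  1.71  0.    1.15  2.5 ]
tool axes in box (cols)
 [[-0.003  0.004 -1.   ]
 [ 1.     0.006 -0.003]
 [ 0.006 -1.    -0.004]]
shift shares [-0.04 -0.07 -0.28]
```

View pics/m2.png

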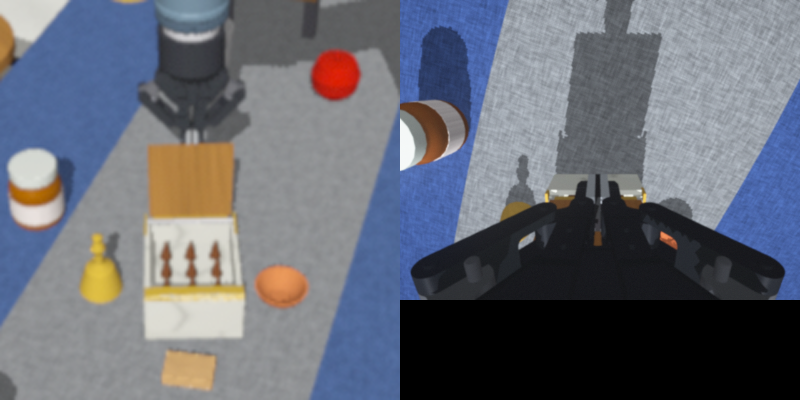

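Request:
apply_moves(plan="0 0 -0.3 0 0 0 0; 0 0 -0.3 0 0 0 0; 0 0 -0.3 0 0 0 0; 0 0.04 -0.3 0 0 0 0; 0 0.06 -0.26 0 0 0 0")

```text
time_s: 5.6
eef_pos: [0.5441, 0.0261, 0.1311]
eef_rot: [-0.126, 0.126, -0.696, 0.696]
wrist_force: [1.0, -1.7, -0.8]
opening: -0.003
```

Run:
```python
from h import *
import cv2
plan([-35,0,112])
for n in("side",): cv2.imwrite(f"pics/{n}3.png",ctrl.camera(n)[:,:,::-1])
a=cv2.imread("pics/side3.png")[180:320,270:410]
cv2.imwrite("pics/m3.png",cv2.resize(a,(560,560),interpolation=cv2.INTER_CUBIC))
```

```text
t 5.6 open -0.0 tip box mm [-41.8  -0.3 120.1] F box [-1.9 -0.3 -0.8] q [-0.17  0.24  1.78 -0.    1.12  2.61]
tool axes in box (cols)
 [[-0.001 -0.001 -1.   ]
 [ 1.    -0.001 -0.001]
 [-0.001 -1.     0.001]]
shift shares [ 0.01  0.16 -0.14]
```

View pics/m3.png

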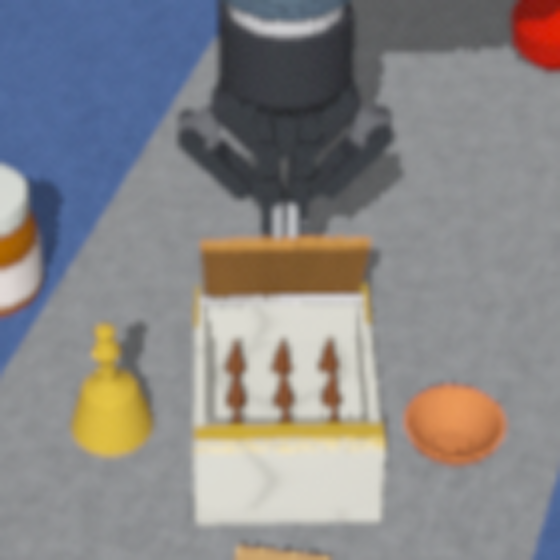

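Request:
apply_moves(plan="0 0.16 -0.14 0 0 0 0; 0 0.16 -0.18 0 0 0 0; 0 0.2 -0.16 0 0 0 0; 0 0.2 -0.14 0 0 0 0; 0 0.2 -0.08 0 0 0 0")

```text
time_s: 6.15
eef_pos: [0.5319, 0.0581, 0.0836]
eef_rot: [0.126, -0.126, 0.696, -0.696]
wrist_force: [0.8, -0.6, 0.9]
opening: -0.001
```

Run:
```python
from h import *
import cv2
plan([-5,0,59])
for n in("side",): cv2.imwrite(f"pics/{n}4.png",ctrl.camera(n)[:,:,::-1])
a=cv2.imread("pics/side4.png")[180:320,270:410]
cv2.imwrite("pics/m4.png",cv2.resize(a,(560,560),interpolation=cv2.INTER_CUBIC))
```

```text
t 6.15 open -0.0 tip box mm [-7.5 -0.  72.6] F box [-0.8 -0.5  0.9] q [-0.11  0.3   1.82  0.    1.02  2.67]
tool axes in box (cols)
 [[ 0.  0. -1.]
 [ 1.  0.  0.]
 [ 0. -1. -0.]]
shift shares [ 0.    0.27 -0.05]
```

View pics/m4.png

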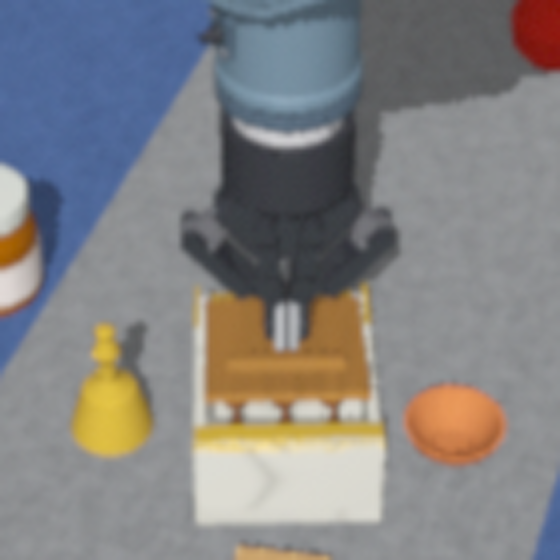

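Request:
apply_moves(plan="0 0.12 -0.03 0 0 0 0; 0 0.08 -0.01 0 0 0 0; 0 0.05 0 0 0 0 0; 0 0 0 0 0 0 0; 0 0 0 0 0 0 0")

```text
time_s: 6.7
eef_pos: [0.5317, 0.0591, 0.0724]
eef_rot: [-0.126, 0.126, -0.696, 0.696]
wrist_force: [-0.4, -0.3, 1.7]
opening: -0.002
```

Run:
```python
from h import *
import cv2
plan([-5,0,59])
for n in("side","top"): cv2.imwrite(f"pics/{n}5.png",ctrl.camera(n)[:,:,::-1])
a=cv2.imread("pics/side5.png")[230:320,300:390]
cv2.imwrite("pics/m5.png",cv2.resize(a,(560,560),interpolation=cv2.INTER_CUBIC))
```

```text
t 6.7 open -0.0 tip box mm [-6.5 -0.2 61.4] F box [-0.1  0.5  1.7] q [-0.11  0.31  1.83 -0.    1.    2.67]
tool axes in box (cols)
 [[ 0. -0. -1.]
 [ 1. -0.  0.]
 [-0. -1.  0.]]
shift shares [ 0.    0.05 -0.03]
```

View pics/m5.png

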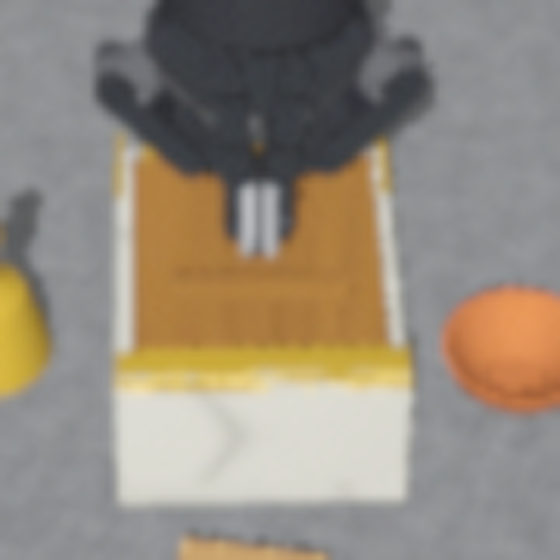

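Request:
apply_moves(plan="0 0.02 0 0 0 0 0; 0 0.02 0 0 0 0 0; 0 0 0 0 0 0 0; 0 0 0 0 0 0 0; 0 0 0 0 0 0 0")

```text
time_s: 7.3
eef_pos: [0.5316, 0.0593, 0.0703]
eef_rot: [-0.126, 0.126, -0.696, 0.696]
wrist_force: [-0.6, 0.2, 1.5]
opening: -0.003
```

```bash
python3 -c "
from h import *
st()"
```

```text
t 7.3 open -0.0 tip box mm [-6.3 -0.2 59.3] F box [0.5 0.5 1.5] q [-0.11  0.32  1.83 -0.    1.    2.67]
tool axes in box (cols)
 [[ 0. -0. -1.]
 [ 1. -0.  0.]
 [-0. -1.  0.]]
```

Request:
apply_moves(plan="0 0.01 0 0 0 0 0; 0 0.01 0 0 0 0 0; 0 0 0 0 0 0 0; 0 0 0 0 0 0 0; 0 0 0 0 0 0 0")

```text
time_s: 7.8
eef_pos: [0.5316, 0.0594, 0.0695]
eef_rot: [0.126, -0.126, 0.696, -0.696]
wrist_force: [-1.5, 1.1, 4.8]
opening: -0.0
```

Request:
apply_moves(plan="0 0 -0.05 0 0 0 0; 0 0 -0.05 0 0 0 0; 0 0 -0.05 0 0 0 0; 0 0 -0.05 0 0 0 0; 0 0 -0.04 0 0 0 0")

```text
time_s: 8.3
eef_pos: [0.5275, 0.0707, 0.0694]
eef_rot: [-0.126, 0.125, -0.696, 0.696]
wrist_force: [1.1, -2.4, 3.7]
opening: 0.002
```

```bash
python3 -c "
from h import *
st()"
```

```text
t 8.3 open 0.0 tip box mm [ 5.8 -0.4 58.4] F box [-2.7 -0.2  3.7] q [-0.09  0.31  1.84 -0.    0.99  2.69]
tool axes in box (cols)
 [[ 0.    -0.    -1.   ]
 [ 1.    -0.001  0.   ]
 [-0.001 -1.     0.   ]]
```

Request:
apply_moves(plan="0 0.01 -0.03 0 0 0 0; 0 0 -0.03 0 0 0 0; 0 0 -0.03 0 0 0 0; 0 0 -0.03 0 0 0 0; 0 0 -0.03 0 0 0 0")

```text
time_s: 8.8
eef_pos: [0.5252, 0.0772, 0.0691]
eef_rot: [-0.126, 0.125, -0.695, 0.696]
wrist_force: [1.3, -5.7, 4.6]
opening: 0.0
```

Run:
```python
from h import *
import cv2
st()
for n in("side","top"): cv2.imwrite(f"pics/{n}6.png",ctrl.camera(n)[:,:,::-1])
a=cv2.imread("pics/side6.png")[230:320,300:390]
cv2.imwrite("pics/m6.png",cv2.resize(a,(560,560),interpolation=cv2.INTER_CUBIC))
```

```text
t 8.8 open 0.0 tip box mm [12.6 -0.5 58.1] F box [-5.8  0.8  4.6] q [-0.08  0.31  1.84 -0.    0.99  2.71]
tool axes in box (cols)
 [[ 0.    -0.001 -1.   ]
 [ 1.    -0.001  0.   ]
 [-0.001 -1.     0.001]]
```

View pics/m6.png

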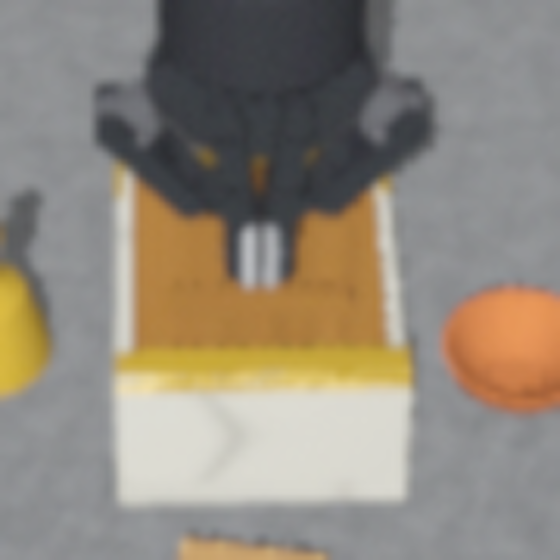

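Request:
apply_moves(plan="0 0 -0.03 0 0 0 0; 0 0 -0.03 0 0 0 0; 0 0 -0.03 0 0 0 0; 0 0 -0.03 0 0 0 0; 0 0 0 0 0 0 0")

```text
time_s: 9.4
eef_pos: [0.523, 0.0831, 0.069]
eef_rot: [-0.126, 0.125, -0.696, 0.696]
wrist_force: [2.1, -3.4, 5.0]
opening: -0.001
```

Run:
```python
from h import *
import cv2
st()
for n in("side","top"): cv2.imwrite(f"pics/{n}7.png",ctrl.camera(n)[:,:,::-1])
a=cv2.imread("pics/side7.png")[230:320,300:390]
cv2.imwrite("pics/m7.png",cv2.resize(a,(560,560),interpolation=cv2.INTER_CUBIC))
```

```text
t 9.4 open -0.0 tip box mm [19.  -0.5 58. ] F box [-3.9 -0.7  5. ] q [-0.07  0.31  1.84 -0.    0.99  2.72]
tool axes in box (cols)
 [[ 0.    -0.001 -1.   ]
 [ 1.    -0.001  0.   ]
 [-0.001 -1.     0.001]]
```

View pics/m7.png

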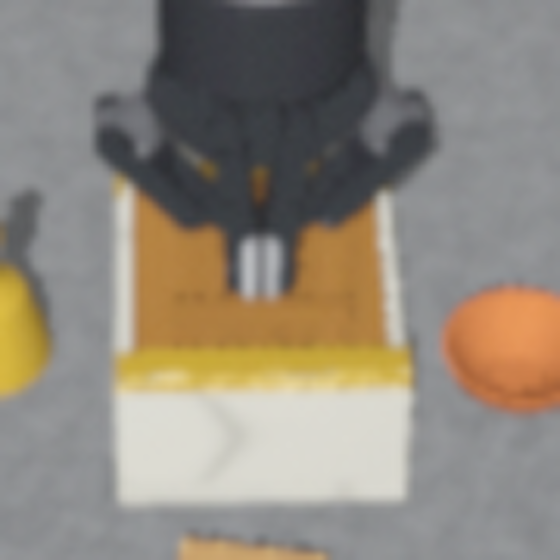

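Request:
apply_moves(plan="0 0 -0.02 0 0 0 0; 0 0 -0.02 0 0 0 0; 0 0 -0.01 0 0 0 0; 0 0 0 0 0 0 0; 0 0 0 0 0 0 0")

```text
time_s: 10.0
eef_pos: [0.5221, 0.0854, 0.069]
eef_rot: [-0.126, 0.125, -0.696, 0.696]
wrist_force: [1.7, -4.6, 4.9]
opening: 0.005
```

Run:
```python
from h import *
st()
```

```text
t 10.0 open 0.0 tip box mm [21.4 -0.5 58. ] F box [-4.9  0.   4.9] q [-0.06  0.31  1.84 -0.    0.99  2.72]
tool axes in box (cols)
 [[ 0.    -0.001 -1.   ]
 [ 1.    -0.001  0.   ]
 [-0.001 -1.     0.001]]
```

Request:
apply_moves(plan="0 0 -0.02 0 0 0 0; 0 0 -0.01 0 0 0 0; 0 0 0 0 0 0 0; 0 0 0 0 0 0 0; 0 0 0 0 0 0 0")

```text
time_s: 10.5
eef_pos: [0.5216, 0.0868, 0.069]
eef_rot: [-0.126, 0.125, -0.696, 0.696]
wrist_force: [3.2, -4.8, 5.9]
opening: 0.002
```

Run:
```python
from h import *
st()
```

```text
t 10.5 open 0.0 tip box mm [22.9 -0.5 58. ] F box [-5.6 -1.3  5.9] q [-0.06  0.31  1.85 -0.    0.99  2.72]
tool axes in box (cols)
 [[ 0.    -0.001 -1.   ]
 [ 1.    -0.001  0.   ]
 [-0.001 -1.     0.001]]
```

Slide is about 15–16 mm. Lift straight up and look.

Request:
apply_moves(plan="0 -0.04 0.02 0 0 0 0; 0 -0.1 0.02 0 0 0 0; 0 -0.3 0 0 0 0 0; 0 -0.7 0 0 0 0 0; 0 -0.9 0.4 0 0 0 0")

```text
time_s: 11.0
eef_pos: [0.5251, 0.0685, 0.1689]
eef_rot: [0.124, -0.129, 0.697, -0.694]
wrist_force: [1.8, 0.2, -0.2]
opening: -0.002
```

Request:
apply_moves(plan="0 -0.8 1 0 0 0 0; 0 0 1 0 0 0 0; 0 0 1 0 0 0 0; 0 0 1 0 0 0 0; 0 0 0 0 0 0 0")

```text
time_s: 11.5
eef_pos: [0.5956, -0.1157, 0.2014]
eef_rot: [-0.124, 0.124, -0.696, 0.696]
wrist_force: [-0.1, 0.9, -0.2]
opening: 0.002
```

Run:
```python
from h import *
import cv2
st()
for n in("side","top"): cv2.imwrite(f"pics/{n}8.png",ctrl.camera(n)[:,:,::-1])
a=cv2.imread("pics/side8.png")[230:320,300:390]
b=cv2.imread("pics/top8.png")[220:310,235:335]
cv2.imwrite("pics/m8.png",np.hstack([cv2.resize(a,(360,360),interpolation=cv2.INTER_CUBIC),cv2.resize(b,(400,360),interpolation=cv2.INTER_CUBIC)]))
p=np.load("box.npy")
for s in (0,.011,.016):
    for r in (.084,.092):
        print(s,r,"side",(proj("side",b2w(p,lid(.02,r,0,.014,s)))-[300,230])*4,"top",(proj("top",b2w(p,lid(.02,r,0,.014,s)))-[235,220])*4+[360,0])
for n in("side","top"): print(n,[(t,[(x["score"],x["point"]) for x in ctrl.recognise(n,t)[:1]]) for t in("lid_ridge","box","bell","diya","matchbox")])
```

```text
t 11.5 open 0.0 tip box mm [-192.7    1.1  190.4] F box [ 0.9 -0.2 -0.2] q [-0.39  0.29  1.56 -0.    1.29  2.4 ]
tool axes in box (cols)
 [[ 0.006 -0.    -1.   ]
 [ 1.     0.001  0.006]
 [ 0.001 -1.     0.   ]]
0 0.084 side [165.0920601  170.36613797] top [531.19318811 190.13557942]
0 0.092 side [165.55549005 179.71644905] top [517.70750869 195.58190297]
0.011 0.084 side [165.72830554 183.51218616] top [512.68510377 197.63859958]
0.011 0.092 side [166.19871607 193.00552441] top [499.19035387 203.08786069]
0.016 0.084 side [166.02064399 189.55268086] top [504.26957291 201.04985171]
0.016 0.092 side [166.49427926 199.11209961] top [490.77094287 206.50034875]
side [('lid_ridge', [(0.71, [0.5278, 0.0713, 0.0627])]), ('box', [(0.61, [0.5191, 0.1034, 0.0619])]), ('bell', [(0.67, [0.6289, 0.1073, 0.0309])]), ('diya', [(0.66, [0.4306, 0.0301, 0.0143])]), ('matchbox', [(0.93, [0.4921, 0.1869, 0.0153])])]
top [('lid_ridge', [(0.96, [0.5277, 0.0669, 0.0628])]), ('box', [(0.73, [0.5274, 0.0692, 0.0597])]), ('bell', [(0.94, [0.6322, 0.0939, 0.0333])]), ('diya', [(0.79, [0.4266, 0.0454, 0.0136])]), ('matchbox', [(0.95, [0.4921, 0.1835, 0.0122])])]
```

View pics/m8.png

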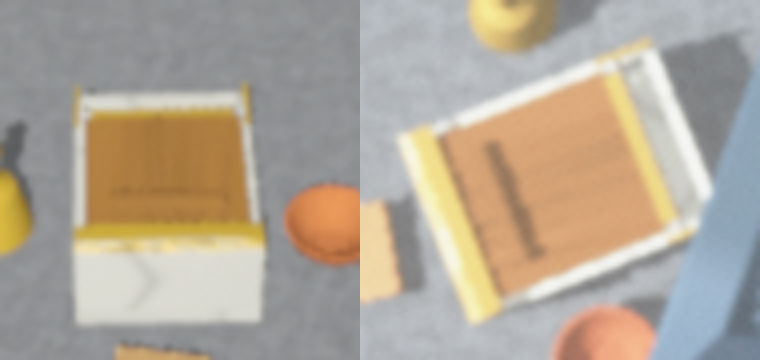

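Run:
```python
from h import *
import cv2
p=np.load("box.npy")
out=[]
b=cv2.imread("pics/top8.png")[220:310,235:335]
b=cv2.resize(b,(800,720),interpolation=cv2.INTER_CUBIC)[100:660]
for s,col in((.008,(255,0,0)),(.015,(0,0,255))):
  for r,y0,y1 in((.084,.0,.035),(.092,0,.035),(.008,-.049,0)):
    h=.014 if r>.05 else .006
    q=[tuple(int(v) for v in (proj("top",b2w(p,lid(.03,r,y,h,s)))-[235,220])*8-[0,100]) for y in(y0,y1)]
    cv2.line(b,q[0],q[1],col,1)
for x in(.057,.075):
    q=[tuple(int(v) for v in (proj("top",b2w(p,(x,y,.067)))-[235,220])*8-[0,100]) for y in(-.055,.055)]
    cv2.line(b,q[0],q[1],(0,255,0),1)
cv2.imwrite("pics/m9.png",b)
```

```text
(no output)
```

View pics/m9.png

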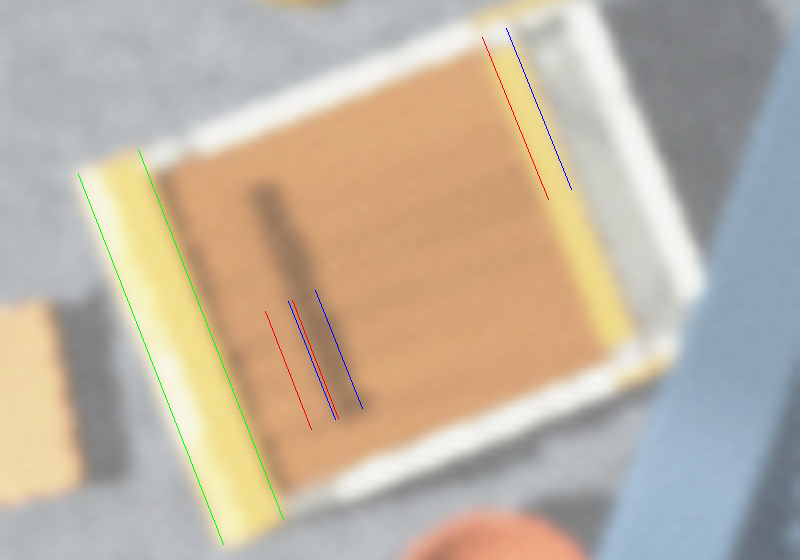

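```bash
python3 -c "
from bench import ctrl
print(ctrl.hand_in(), ctrl.get_obs()['time_s'])"
```

```text
the job is handed in; nothing more can be done
the job is handed in; nothing more can be done
```

The box is shut and the job is handed in, finished at about 12 s; `hand_in` gives no verdict.

**What I did:** I found the box and lid angle from the top and side pictures. With the gripper shut, I pushed the lid over from behind until it lay flat. Pressing down with about 5 N, I then pushed the ridge forward with 4–6 N and lifted clear.

**Last checks, after letting go:**
- **Lid:** it stayed flat under the lip. The lid outline drawn for a 15 mm slide matches the top picture (11 mm needed). The finger's travel suggests 15–16 mm.
- **Box:** its lip edges still match the pose I fitted at the start, so I saw no movement.
- **Bystanders:** the bell, diya and matchbox were found again within about 6 mm of their first positions, close to the recogniser's 4 mm error. I did not measure the pot, jar, tumbler or apple again, but the arm passed well above them.
- **Robot:** the gripper is about 0.19 m up and clear behind the box, with wrist force near zero.

No check failed or disagreed.

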